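Set the tilt of a sprung optics stage with a pendulum angle gauge and hold it

ROBOT

A 6-joint arm with a two-finger parallel gripper is mounted at the origin on the work surface. World frame = base frame: x ahead of the robot, y to its left, z up, the work surface at z = 0. Lengths are in m, angles in rad, forces in N, time in s.
With the tool pointing down it reaches from about 0.35 to 0.725 m from the base axis. Payload 4.3 kg.
Tool frame: the origin (TCP) lies at the very end of the fingers, on their centre line; the grasp point (between the pads) lies 19 mm behind it; z points along the fingers, x is the direction in which the jaws open and shut, and the axes are right-handed (so a half turn about z gives the same grasp; the last joint's range is limited). The gripper opens to 85 mm and grips with 20 to 120 N. Pads are 22 mm wide; open, the fingers measure 114 mm over their backs; the gripper's body (76 mm by 85 mm) begins 54 mm behind the grasp point. The pads swing forward as they close: fully open they stand 13 mm farther back than shut.
Start: joints at [0.999, 0.377, 0.081, 1.274, 0, 1.46], TCP at [0.256, 0.515, 0.196] pointing down, gripper open.
Joint ranges: [-2.72, 2.72], [-0.84, 1.66], [-1.02, 1.22], [-1.77, 2.12], [-1.37, 1.28], [-3.14, 3.14]. Speed limits (rad/s): [2.57, 2.57, 3.14, 3.14, 3.14, 3.14].

INTERFACE

Orientations are given as a unit quaternion [w, x, y, z].
In Python, from rig import arm, get_image, camera_info gives the robot as it stands.
- The arm moves only by the tool send_rows, never from a script. Its argument "targets" is a list of rows, each a list of 3 entries, a list of its own where there are three numbers: the shift along the tool's x, y, z in units of 30 mm (1.0 is 30 mm), then the turn, a rotation vector about the tool's x, y, z in units of 5 degrees (1.0 is 5 degrees), then the closure, from -1 (fully open) to 1 (shut). In form: [[[dx, dy, dz], [ax, ay, az], fingers], ...]. A call has 1 to 12 rows; each row shifts and turns the pose as measured when the row begins, along the tool's axes as they then stand; what a row does not reach is not made up. A row lasts 1/10 s, in which the tool goes at most 50 mm and 8.59 degrees, less where a joint would pass 70% of its speed; a pose out of reach is approached as far as the arm can. A call is refused whole if a number of a shift passes 1 or a number of a turn 1, either way. A call with a gripper value outside its range is refused whole. The fingers move at their own pace and stop on an object; "grip_force" is the grip in N (left out, the last holds). Time passes only in rows, so rows that do not move let the fingers close. It gives the time, the measured TCP pose, the force and the opening at its end, in the units of the state.
- arm.state(): the state, without advancing time (a new reading comes with each control period).
- get_image(name): name is "side" or "top"; returns (picture, depth): 420x560x3 uint8, red, green, blue; 420x560 float32, m along the optical axis (not along the pixel's ray), 0 where there is no reading.
- camera_info(name): a dict with "fx", "fy", "cx", "cy" (pixels), "R" (3x3) and "t" (3): a world point X has camera coordinates R X + t. Camera axes: x right, y down, z forward; pixel columns grow to the right and rows downward; lengths in m; the calibration is good to about 2 mm. A picture is of the moment at which its call begins. camera_info takes no time and is no camera call.
- arm.job_done(): hands the job in, once; it reports no verdict.
The state is a dict: "clock": time; "qpos": joint angles; "joint_vel": joint speeds; "tau": joint torques, N m; "tool_pos": TCP position; "ee_rot": TCP orientation; "force": force on the tool from outside, world axes, zero at the start; "wrist_torque": the same for the moment, N m; "finger_gap": finger opening in m.
Only numpy, scipy, OpenCV 4.12 (cv2) and the standard library are available. Lean on these libraries where they do the work, as an engineer would, in place of code of your own. Each camera call takes 0.05 s, during which the arm holds its last target. There are 200 camera calls.

TASK

Pick up the pendulum angle gauge by its grip post and stand its foot flat, centred and lengthwise on the top plate of the sprung tilt stage. Keeping hold of it and pressing lightly so that the plate goes with it, rock the gauge until its swinging pointer settles on the index mark, and finish while still gripping and holding it there, foot flat on the plate. Do not topple the gauge, press hard or disturb the other things on the bench.

Things in the scene. Friction and masses are not known exactly. Their poses are not given: they have to be found in the camera images.
- gauge_grip (a point): Centre of the black ribbed grip post of the loose angle gauge, 155 mm above the underside of its foot. The post is 30 mm wide (along y) x 22 mm thick (along x) and reaches from 131 to 179 mm above that underside. Gauge axes: z up, y along the foot, x out of the white dial face. The gauge (0.34 to 0.53 kg) starts upright on the bench, dial facing away from the robot.
- gauge_foot (a point): Centre of the underside of the gauge's steel foot, a bar 120 mm long (along y) x 32 mm x 12 mm high; 155 mm straight below gauge_grip, same axes. On the foot stands the round grey dial case, 124 mm across, 24 mm thick, its centre 72 mm above this point.
- pointer (a joint): Angle (rad) of the gauge's pendulum needle about the gauge's x axis, 0 when it points along the gauge's z. A brass bob below the pivot makes the needle point straight up in the world; it swings about three times a second and takes about 1 s to settle. Leaning the gauge's top towards its own +y gives positive values, equal to the lean.
- index (a joint): Angle (rad) of the index mark on the steel ring round the dial, measured like the pointer's; it is already set, between 0.12 and 0.40, and nipped tight. The needle is on the mark when both values are equal, i.e. when the gauge leans by this angle towards its own +y.
- pointer_tip (a point): Tip of the black needle, 48 mm from the centre of the dial.
- index_tip (a point): Inner end of the index mark, 48 mm from the centre of the dial: a black bar 7 mm wide and 12 mm long reaching inwards from the steel ring. (The thinner, shorter lines nearer the centre are only the scale.)
- plate_top (a point): Centre of the upper face (rubber pad, 122 x 76 mm) of the stage's black top plate, which is 130 mm long (along its y) x 84 mm; about 118 mm above the bench. Plate axes: z out of the pad, y along its long side, x the axis it rocks about, pointing roughly away from the robot. At rest it leans a few degrees.
- pivot (a point): Centre of the ball stud at rest, 102 mm above the bench: the plate rocks about its x axis through it, the pad's face being 16 mm from it. The stage (lower plate 130 x 100 mm on a steel post) is bolted down. Pressed from above, stud and plate sink straight down together on their springs, this point staying where it is.
- plate (a joint): Rocking angle (rad) of the top plate about its x axis: 0 level, stops at +-0.48; positive when its z axis leans towards its own -y side. Light springs (about 0.45 N m/rad) bring it back to about +0.07 when let go.
- stud (a joint): How far (m) the plate is pressed down on its springs, 0 at rest, stop at 0.010; starts to move at about 4.5 N and then takes 1.2 N per mm.
- post: Bystander: bare steel post, 13 mm across, 75 mm tall, standing.
- lens_ring: Bystander: black lens ring, 51 mm across, 12 mm high, lying flat.
- solvent: Bystander: amber glass bottle, 52 mm across, 105 mm tall.
- driver: Bystander: screwdriver, 150 mm long, lying.
- holder: Bystander: black post holder on a round foot 44 mm across, 53 mm tall.
- tray: Bystander: grey tray 70 x 100 x 22 mm with brass clips.
- mount: Bystander: black square mirror mount, 50 mm high, with two thumbscrews.
Things that resemble listed ones, but are neither listed nor needed, are in the scene too. There is more than one size of the part that bears gauge_grip; the job needs the smallest.

How it is judged:
On the way:
1. the gauge stands on the stage's plate (distance between gauge_foot and plate_top below 0.018 m and contact force between gauge and plate above 1 N), for 0.2 s.
At the end, for the whole second after the job is handed in: For the last second: needle tip within 3 mm of the index mark and under 0.3 rad/s; gauge gripped (over 3 N), its foot pressing on the plate (over 1 N), flat (within 0.06 rad), within 15 mm of the plate's centre and lengthwise (within 0.2 rad) (distance between pointer_tip and index_tip below 0.003 m and velocity of joint pointer between -0.3 and 0.3 rad/s and distance between gauge_foot and plate_top below 0.015 m and angle between the z axis of gauge_foot and the z axis of plate_top, either way round below 0.06 rad and angle between the y axis of gauge_foot and the y axis of plate_top, either way round below 0.2 rad and contact force between gauge and plate above 1 N and contact force between the fingers and gauge above 3 N); the arm keeps its last pose, push and grip.
It fails at once if the gauge is toppled (leans over 0.8 rad) (angle between gauge_foot's own z axis and vertical above 0.8 rad).
It fails at once if the gauge is pressed on the plate with more than 40 N (contact force between gauge and plate above 40 N).
It fails at once if a bystander is moved by more than 25 mm (distance of any of post, lens_ring, solvent, driver, holder, tray, mount from where it was at the start of the episode above 0.025 m).
It also fails if it takes over 51 s, if anything falls off the work surface, if the arm or the gripper's body presses on something with over 40 N, if the wrist force passes 120 N, or if a joint passes its speed limit or range.

## Working session

There is one attempt and no reset: what is moved stays moved. The work goes in short steps, Python scripts to look and compute and a tool call to move; the robot and the scene stay as the last step left them, time stands still between calls to the robot, and variables do not carry over. Pictures are saved under pics/ and viewed, about 8 in all and at most 12, crops included, and the job is handed in when it is done.

Besides the shell and the picture viewer there is one more tool, called as name([rows], argument=value, ...), one row to a line, values as JSON. send_rows: Moves the arm, as the interface text tells. Its arguments: {"type":"object","properties":{"targets":{"type":"array","items":{"type":"array"}},"grip_force":{"type":"number"}},"required":["targets"]}

```bash
mkdir -p pics; cat > h.py <<'E'
import numpy as np, cv2
from rig import arm,get_image,camera_info
def shot(n,f):
    im,d=get_image(n); cv2.imwrite(f'pics/{f}.png',im[:,:,::-1]); np.save(f'pics/{f}.npy',d); return im,d
def w(n,u,v,d):
    c=camera_info(n); R=np.array(c['R']);t=np.array(c['t'])
    return R.T@(np.array([(u-c['cx'])/c['fx']*d,(v-c['cy'])/c['fy']*d,d])-t)
def proj(n,X):
    c=camera_info(n); p=np.array(c['R'])@np.array(X)+np.array(c['t'])
    return c['fx']*p[0]/p[2]+c['cx'],c['fy']*p[1]/p[2]+c['cy']
E
python3 - <<'E'
from h import *
for n in('side','top'):
    shot(n,n+'0'); c=camera_info(n); R=np.array(c['R']); print(n,c['fx'],-R.T@np.array(c['t']),R[2])
print(arm.state())
E
```

```text
side 419.36503640136 [0.27193443 1.05475102 0.71772643] [ 0.21996578 -0.85306107 -0.47318269]
top 445.6902414217767 [ 0.43401336 -0.02667245  1.12130855] [ 0.10494359 -0.01637754 -0.99434331]
{'clock': 0.1, 'qpos': array([ 9.98701138e-01,  3.78025341e-01,  7.97746533e-02,  1.27441817e+00,
       -3.14032936e-05,  1.46046843e+00]), 'joint_vel': array([ 0.00025084, -0.00255847,  0.00326437,  0.00173373, -0.00044575,
       -0.00109143]), 'tau': array([ 1.59016752e-03, -4.64693248e+01,  2.70582497e+01,  1.19932444e-02,
       -1.00204643e-04, -7.99517466e-07]), 'tool_pos': array([0.25584112, 0.51421311, 0.19554008]), 'ee_rot': array([ 4.16513909e-04,  8.50155783e-01,  5.26530406e-01, -8.38664633e-04]), 'force': array([0.58211217, 0.08555434, 0.55142109]), 'wrist_torque': array([ 0.00189053,  0.00198578, -0.01658769]), 'finger_gap': 0.08541367830201789}
```

View pics/side0.png

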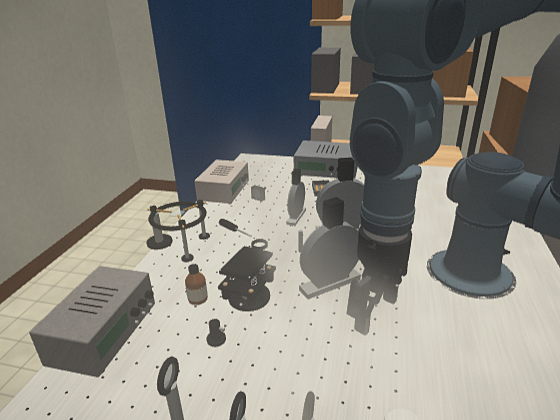

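View pics/top0.png

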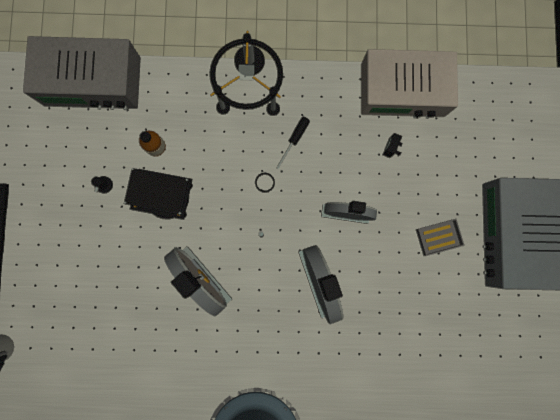

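Three gauges in the top view: (350,210), (322,285) and (197,282). The one at (350,210) looks smallest. I'll check sizes from depth and with an enlarged crop.

```bash
python3 - <<'E'
from h import *
d=np.load('pics/top0.npy'); im=cv2.imread('pics/top0.png')
c=camera_info('top');R=np.array(c['R']);t=np.array(c['t'])
v,u=np.mgrid[:420,:560]
P=(np.stack([(u-c['cx'])/c['fx']*d,(v-c['cy'])/c['fy']*d,d],-1)-t)@R
np.save('pics/P.npy',P)
def box(name,u0,u1,v0,v1,z0,z1):
    Q=P[v0:v1,u0:u1].reshape(-1,3); Q=Q[(Q[:,2]>z0)&(Q[:,2]<z1)]
    r=cv2.minAreaRect((Q[:,:2]*1000).astype(np.float32)); print(name,len(Q),Q.mean(0).round(4),'rect',np.round(r,1) if 0 else r, 'z',np.percentile(Q[:,2],[2,50,98]).round(4))
for n,a in dict(A=(312,390,190,232),B=(290,350,238,330),C=(155,240,238,322)).items():
    Q=P[a[2]:a[3],a[0]:a[1]]; m=np.percentile(Q[...,2],99.5); print(n,'top z',m)
    box(n+' post',*a,m-.012,m+.02); box(n+' case',*a,.04,m-.03);box(n+' foot',*a,.006,.018)
box('plate',115,205,160,225,.105,.135)
Q=P[160:225,115:205].reshape(-1,3);Q=Q[(Q[:,2]>.105)&(Q[:,2]<.135)]
A=np.c_[Q[:,:2],np.ones(len(Q))];print('plane',np.linalg.lstsq(A,Q[:,2],rcond=None)[0])
cr=lambda a:cv2.resize(im[a[2]:a[3],a[0]:a[1]],None,fx=4,fy=4,interpolation=cv2.INTER_CUBIC)
x=np.hstack([cr((305,395,150,250)),cr((115,205,150,250))]); cv2.imwrite('pics/c1.png',x)
s=cv2.imread('pics/side0.png')[140:320,215:395]; cv2.imwrite('pics/c2.png',cv2.resize(s,None,fx=3.3,fy=3.3,interpolation=cv2.INTER_CUBIC))
E
```

```text
A top z 0.18130531896884947
A post 154 [ 0.5416 -0.2118  0.1781] rect ((542.3949584960938, -212.27728271484375), (30.16395378112793, 22.8727970123291), 83.55886840820312) z [0.1719 0.1785 0.1816]
A case 590 [ 0.5383 -0.2041  0.1057] rect ((541.6617431640625, -211.41761779785156), (121.45601654052734, 23.89116096496582), 82.7873306274414) z [0.045  0.1134 0.1407]
A foot 135 [ 0.533  -0.2007  0.0113] rect ((538.968505859375, -201.1551513671875), (72.24440002441406, 126.70941925048828), 14.5333890914917) z [0.0066 0.0112 0.016 ]
B top z 0.25879783781521526
B post 373 [ 0.3732 -0.1452  0.2553] rect ((373.1865539550781, -145.64231872558594), (43.173683166503906, 31.47124481201172), 19.388355255126953) z [0.2509 0.2555 0.2586]
B case 1234 [ 0.3775 -0.1378  0.1557] rect ((373.1295471191406, -144.76226806640625), (175.1741485595703, 33.41399002075195), 20.15382194519043) z [0.0559 0.1664 0.2121]
B foot 167 [ 0.3711 -0.1259  0.0149] rect ((366.2977294921875, -158.0215606689453), (142.64422607421875, 190.2473907470703), 83.10181427001953) z [0.0066 0.0158 0.0179]
C top z 0.25961062565077614
C post 384 [0.3744 0.1385 0.2554] rect ((373.8672790527344, 139.20916748046875), (42.60328674316406, 32.18251037597656), 41.92188262939453) z [0.2507 0.2554 0.2591]
C case 1544 [0.3739 0.1327 0.1421] rect ((373.384033203125, 138.7112274169922), (175.1842803955078, 34.87470245361328), 42.111690521240234) z [0.0434 0.1575 0.2138]
C foot 218 [0.3852 0.1269 0.0145] rect ((376.7427673339844, 149.5747833251953), (173.48434448242188, 197.16326904296875), 89.62894439697266) z [0.0062 0.0155 0.0179]
plate 2157 [0.5726 0.2358 0.1174] rect ((573.54052734375, 236.56842041015625), (130.90646362304688, 84.32295989990234), 80.54391479492188) z [0.1107 0.1175 0.1228]
plane [0.00864049 0.05629953 0.09912927]
```

View pics/c1.png

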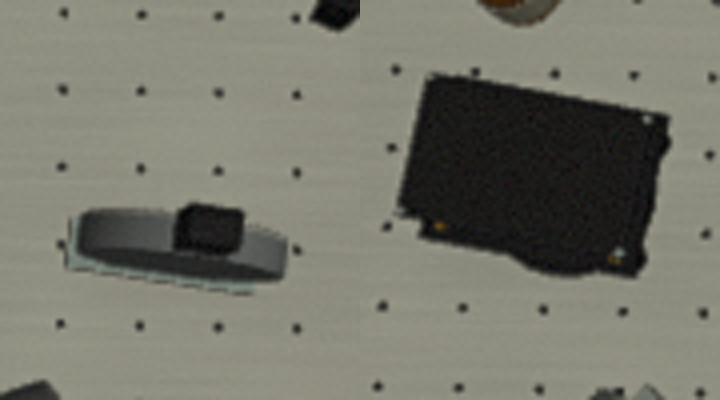

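View pics/c2.png

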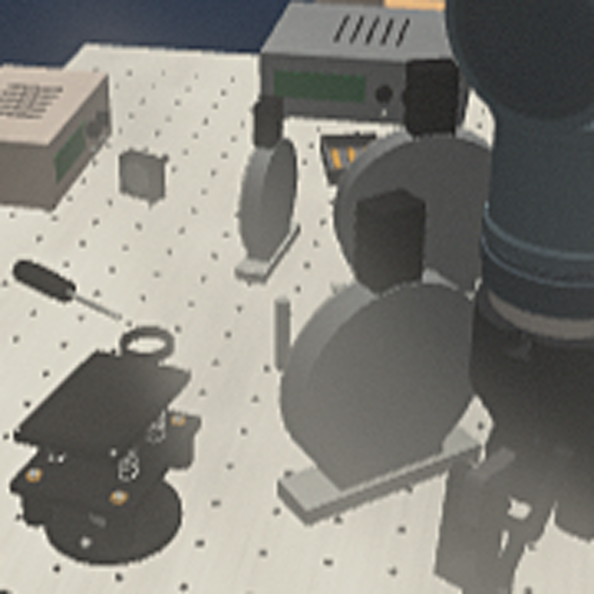

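The crops confirm it. Gauge A at (350,210) fits: 121 mm case, 30x23 mm post, top at 0.179 m. B at (322,285) and C at (197,282) have 175 mm cases and tops at 0.259 m. The plate is at (159,193), centred on (0.573, 0.236). I'll raise the arm and go over A.

send_rows([
  [[0,0,-1],[0,0,0],-1],
  [[0,0,-1],[0,0,0],-1],
  [[0,0,-1],[0,0,0],-1],
  [[0,0,-1],[0,0,0],-1],
  [[-0.8,0.9,-0.3],[0,0,0],-1],
  [[-0.9,0.97,0],[0,0,0],-1],
  [[-0.9,0.97,0],[0,0,0],-1],
  [[-0.9,0.97,0],[0,0,0],-1],
  [[-0.9,0.97,0],[0,0,0],-1],
  [[-0.9,0.97,0],[0,0,0],-1],
  [[-0.9,0.97,0],[0,0,0],-1],
  [[-0.9,0.97,0],[0,0,0],-1],
])

```text
clock: 1.3
tool_pos: [0.3682, 0.2125, 0.3239]
ee_rot: [0.003, 0.847, 0.531, -0.007]
force: [1.6, 0.6, 1.3]
finger_gap: 0.0853
```

send_rows([
  [[-0.9,0.97,0],[0,0,0],-1],
  [[-0.9,0.97,0],[0,0,0],-1],
  [[-0.9,0.97,0],[0,0,0],-1],
  [[-0.9,0.97,0],[0,0,0],-1],
  [[-0.9,0.97,0],[0,0,0],-1],
  [[-0.9,0.97,0],[0,0,0],-1],
  [[-0.9,0.97,0],[0,0,0],-1],
  [[0,0,0],[0,0,-1],-1],
  [[0,0,0],[0,0,-1],-1],
  [[0,0,0],[0,0,-1],-1],
  [[0,0,0],[0,0,-0.8],-1],
])

```text
clock: 2.4
tool_pos: [0.4697, -0.0641, 0.3208]
ee_rot: [-0.002, 0.747, 0.664, -0.011]
force: [-0.6, -0.3, 0.2]
finger_gap: 0.0852
```

```bash
cat >> h.py <<'E'
from scipy.spatial.transform import Rotation as Ro
def tool():
    s=arm.state(); q=np.array(s['ee_rot']); return np.array(s['tool_pos']),Ro.from_quat(q[[1,2,3,0]]),s
def goal(psi,lean_axis=None,lean=0):
    "tool-down, tool x at world yaw psi deg; then rotated about a world axis"
    a=np.radians(psi); x=np.array([np.cos(a),np.sin(a),0]); z=np.array([0,0,-1.]); r=Ro.from_matrix(np.c_[x,np.cross(z,x),z])
    return r if lean_axis is None else Ro.from_rotvec(np.array(lean_axis)*lean)*r
def delta(pos,r):
    p,R,s=tool(); print('t',round(s['clock'],2),'pos',p.round(4),'F',np.round(s['force'],1),'gap',round(s['finger_gap'],4),'yaw',np.degrees(np.arctan2(*R.as_matrix()[[1,0],0])).round(1))
    print('shift/30mm',(R.inv().apply(np.array(pos)-p)/.03).round(2),'turn/5deg',(np.degrees((R.inv()*r).as_rotvec())/5).round(2))
E
python3 -c "
from h import *
delta([.542,-.212,.141],goal(82.8))"
```

```text
t 2.4 pos [ 0.4697 -0.0641  0.3208] F [-0.6 -0.3  0.2] gap 0.0852 yaw 83.3
shift/30mm [-4.53  3.07  6.01] turn/5deg [-0.2   0.16  0.09]
```

send_rows([
  [[-0.9,0.62,0],[-0.1,0.1,0],-1],
  [[-0.9,0.62,0],[-0.1,0.05,0],-1],
  [[-0.9,0.62,0],[0,0,0],-1],
  [[-0.9,0.62,0],[0,0,0],-1],
  [[-0.9,0.62,0],[0,0,0],-1],
  [[-0.4,0.25,0.8],[0,0,0],-1],
  [[0,0,1],[0,0,0],-1],
  [[0,0,0.5],[0,0,0],-1],
  [[0,0,0],[0,0,0],-1],
])

```text
clock: 3.3
tool_pos: [0.5539, -0.2279, 0.2446]
ee_rot: [-0.003, 0.747, 0.665, -0.001]
force: [-0.2, 0.3, -0.5]
finger_gap: 0.0852
```

```bash
python3 - <<'E'
from h import *
delta([.542,-.212,.142],goal(82.8))
shot('top','top1'); shot('side','side1'); im=cv2.imread('pics/top1.png'); s=cv2.imread('pics/side1.png')
f=lambda i,a:cv2.resize(i[a[2]:a[3],a[0]:a[1]],(400,400),interpolation=cv2.INTER_CUBIC)
cv2.imwrite('pics/c3.png',np.hstack([f(im,(290,410,150,270)),f(s,(240,360,120,240))]))
E
```

```text
t 3.3 pos [ 0.5539 -0.2279  0.2446] F [-0.2  0.3 -0.5] gap 0.0852 yaw 83.4
shift/30mm [ 0.47 -0.44  3.42] turn/5deg [-0.06 -0.03  0.11]
```

View pics/c3.png

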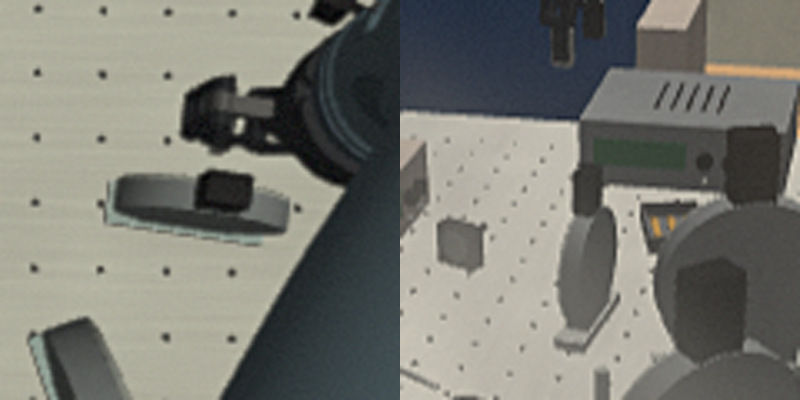

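```bash
python3 - <<'E'
from h import *
for X in ([.5539,-.2279,.2446],[.5539,-.2279+.0425,.258],[.542,-.212,.179]): print(proj('top',X),proj('side',X))
E
```

```text
(np.float64(372.68039541466084), np.float64(196.8355002763733)) (np.float64(294.2608509028927), np.float64(149.67487449751388))
(np.float64(352.6439369702133), np.float64(195.43488396927725)) (np.float64(291.40306884938644), np.float64(150.17951500909965))
(np.float64(358.2419162676977), np.float64(206.18880237857618)) (np.float64(296.92935822150224), np.float64(170.25885721061908))
```

```bash
python3 - <<'E'
from h import *
d=np.load('pics/side1.npy')
for u,v in((288,137),(289,134),(299,129),(290,128)): print(u,v,d[v,u],w('side',u,v,d[v,u]).round(4))
delta([.542,-.212,.142],goal(82.8))
E
```

```text
288 137 1.2988709 [ 0.5598 -0.1661  0.3075]
289 134 1.2986187 [ 0.5576 -0.1709  0.3157]
299 129 1.3867275 [ 0.5463 -0.2696  0.3022]
290 128 1.2841554 [ 0.5531 -0.1665  0.3362]
t 3.4 pos [ 0.5548 -0.2281  0.2471] F [-0.8 -0.1  1.5] gap 0.0856 yaw 83.4
shift/30mm [ 0.48 -0.48  3.5 ] turn/5deg [-0.02 -0.02  0.12]
```

```bash
python3 - <<'E'
from h import *
d=np.load('pics/side1.npy')
print(d[126:158:2,282:306:2].round(2))
d=np.load('pics/top1.npy');print(d[170:206:3,340:382:3].round(2))
E
```

```text
[[1.27 1.27 1.27 1.27 1.27 1.29 2.44 1.38 1.38 1.38 2.44 2.43]
 [2.46 2.45 1.28 1.28 1.28 2.45 2.43 1.38 1.39 1.38 2.43 2.43]
 [2.47 2.47 1.3  1.29 1.3  2.45 2.46 1.39 1.39 1.38 2.44 2.43]
 [2.48 2.45 1.3  1.3  1.3  2.45 2.47 2.44 2.44 2.47 2.44 2.44]
 [2.46 2.47 1.3  1.3  1.3  1.31 2.46 2.46 2.45 2.45 2.45 2.45]
 [2.48 2.49 1.3  1.31 1.31 1.31 2.46 2.46 2.43 2.45 2.47 2.45]
 [2.48 2.49 1.31 1.3  1.31 1.32 2.46 2.47 2.46 2.45 2.45 2.45]
 [2.5  2.49 2.5  1.32 1.31 2.49 2.48 2.48 2.47 2.47 2.47 2.47]
 [2.5  2.5  2.49 2.49 2.49 2.49 2.49 2.49 2.47 2.47 1.9  1.89]
 [2.5  2.5  2.49 2.5  2.49 2.51 2.48 2.48 2.49 2.48 1.87 1.87]
 [2.53 2.5  2.51 2.5  2.51 2.49 2.49 2.5  2.51 1.84 1.85 1.85]
 [2.52 2.51 2.52 2.53 2.52 2.51 2.5  2.5  1.82 1.83 1.83 1.82]
 [2.52 2.54 2.51 2.51 2.51 2.5  2.51 2.49 1.81 1.8  1.8  1.81]
 [2.54 2.53 2.52 2.51 2.52 2.52 2.5  1.79 1.78 1.79 1.78 1.79]
 [2.52 2.53 2.53 2.54 2.53 2.53 2.5  1.75 1.77 1.76 1.77 1.76]
 [2.54 2.54 2.54 2.53 2.53 2.54 1.75 1.75 1.75 1.75 1.74 1.73]]
[[1.15 1.14 1.14 1.14 1.15 1.14 1.14 1.14 1.14 1.14 1.15 1.15 1.14 0.7 ]
 [1.14 1.14 1.14 1.14 1.14 0.74 0.74 1.14 1.14 1.14 1.14 1.15 0.72 0.69]
 [1.14 1.14 1.14 0.76 0.75 0.74 0.74 1.14 1.14 0.77 0.77 0.76 0.71 0.69]
 [1.14 1.14 0.78 0.76 0.75 0.74 0.74 0.74 0.74 0.77 0.74 0.73 0.71 0.69]
 [1.14 1.14 0.78 0.76 0.74 0.74 0.74 0.74 0.74 0.74 0.74 0.72 0.7  0.69]
 [1.14 1.14 0.78 0.76 0.74 0.74 0.74 0.75 0.75 0.74 0.74 0.72 0.71 0.69]
 [1.14 1.14 0.77 0.75 0.75 0.74 0.74 1.13 0.77 0.77 0.74 0.73 0.71 0.69]
 [1.14 1.14 0.78 0.   0.8  0.79 0.78 0.78 0.77 0.77 1.14 0.76 0.71 0.7 ]
 [1.13 1.14 1.13 1.14 1.13 0.8  0.81 1.14 0.77 0.77 0.76 0.76 0.75 0.71]
 [1.14 1.13 1.13 1.13 1.14 1.14 1.14 1.13 1.13 1.13 1.14 1.14 1.13 0.71]
 [1.13 1.13 1.13 1.13 1.13 1.13 1.14 1.13 1.14 1.13 1.13 1.13 1.14 1.13]
 [1.01 1.   1.   0.99 0.95 0.95 0.95 0.95 0.95 1.13 1.13 1.13 1.13 1.14]]
```

```bash
python3 - <<'E'
from h import *
for k in range(2):
    im,d=shot('side','side2')
    print(d[126:160:2,280:306:2].round(2)[:, :]) if k else 0
delta([.542,-.212,.142],goal(82.8)); print(arm.state()['qpos'])
E
```

```text
[[2.45 1.28 1.27 1.27 1.27 1.28 2.42 1.38 1.39 1.39 1.37 2.43 2.43]
 [2.45 2.45 2.46 1.29 1.29 1.29 2.43 1.39 1.39 1.38 1.38 2.44 2.43]
 [2.47 2.47 2.47 1.3  1.29 1.3  2.46 2.44 1.39 1.38 1.38 2.44 2.43]
 [2.47 2.46 2.46 1.29 1.3  1.3  2.46 2.45 2.46 2.45 2.44 2.44 2.44]
 [2.47 2.47 2.47 1.3  1.3  1.3  2.46 2.46 2.45 2.44 2.45 2.45 2.44]
 [2.49 2.46 2.47 1.31 1.3  1.31 2.47 2.47 2.45 2.46 2.46 2.46 2.45]
 [2.49 2.48 2.5  1.32 1.31 1.31 2.46 2.48 2.46 2.46 2.46 2.47 2.45]
 [2.49 2.49 2.49 2.49 2.48 2.48 2.48 2.48 2.47 2.46 2.47 2.49 2.47]
 [2.49 2.5  2.49 2.49 2.5  2.49 2.49 2.48 2.48 2.47 2.47 1.9  1.9 ]
 [2.51 2.51 2.5  2.52 2.5  2.5  2.49 2.5  2.48 2.47 2.48 1.87 1.87]
 [2.51 2.49 2.52 2.51 2.51 2.51 2.5  2.5  2.49 2.49 1.85 1.85 1.85]
 [2.52 2.54 2.51 2.53 2.51 2.51 2.5  2.5  2.5  1.82 1.82 1.84 1.82]
 [2.54 2.52 2.52 2.52 2.53 2.51 2.49 2.52 2.5  1.81 1.8  1.81 1.8 ]
 [2.53 2.52 2.52 2.52 2.53 2.54 2.52 2.5  1.78 1.78 1.78 1.78 1.77]
 [2.53 2.54 2.54 2.53 2.54 2.54 2.52 2.51 1.76 1.76 1.76 1.76 1.76]
 [2.02 2.56 2.55 2.53 2.53 2.53 2.53 1.75 1.74 1.75 1.74 1.75 1.73]
 [1.99 2.   2.   1.99 2.   1.99 1.99 1.75 1.75 1.75 1.75 1.74 1.75]]
t 3.5 pos [ 0.5559 -0.2284  0.2489] F [-0.   0.   0.3] gap 0.0857 yaw 83.4
shift/30mm [ 0.49 -0.53  3.56] turn/5deg [ 0.02 -0.    0.12]
[-4.95774187e-01  4.29201685e-01  2.93396021e-01  1.43377047e+00
  5.42935505e-04 -3.80845779e-01]
```

```bash
python3 - <<'E'
from h import *
c=camera_info('side')
print('TCP0 px',proj('side',[.256,.514,.196]))
for f,(a,b,e,g) in {'side0':(290,350,335,415),'side2':(110,150,270,320)}.items():
    d=np.load(f'pics/{f}.npy'); v,u=np.mgrid[a:b,e:g]; D=d[a:b,e:g]
    Q=(np.stack([(u-c['cx'])/c['fx']*D,(v-c['cy'])/c['fy']*D,D],-1)-np.array(c['t']))@np.array(c['R'])
    Q=Q.reshape(-1,3); t0=np.array([.256,.514,.2]) if f=='side0' else np.array([.555,-.228,.25])
    m=np.linalg.norm(Q[:,:2]-t0[:2],axis=1)<.075; Q=Q[m]; Q=Q[Q[:,2]>.1]; i=Q[:,2].argsort()[:12]; print(f,Q[i].round(3).tolist())
E
```

```text
TCP0 px (np.float64(374.4739006864655), np.float64(336.8535611535748))
side0 [[0.242, 0.473, 0.242], [0.246, 0.473, 0.243], [0.276, 0.561, 0.243], [0.28, 0.559, 0.243], [0.288, 0.555, 0.243], [0.273, 0.562, 0.243], [0.236, 0.479, 0.243], [0.283, 0.558, 0.243], [0.275, 0.561, 0.243], [0.234, 0.479, 0.244], [0.284, 0.557, 0.244], [0.239, 0.478, 0.244]]
side2 [[0.564, -0.181, 0.296], [0.566, -0.18, 0.296], [0.56, -0.181, 0.296], [0.569, -0.178, 0.297], [0.548, -0.276, 0.297], [0.557, -0.273, 0.297], [0.556, -0.177, 0.298], [0.56, -0.271, 0.298], [0.57, -0.18, 0.299], [0.553, -0.267, 0.299], [0.542, -0.267, 0.3], [0.56, -0.179, 0.3]]
```

send_rows([
  [[0.48,-0.5,0],[0,0,0.1],0.25],
  [[0,0,0],[0,0,0],0.25],
  [[0,0,0],[0,0,0],0.25],
  [[0,0,0],[0,0,0],0.25],
  [[0,0,0],[0,0,0],0.25],
])

```text
clock: 4.0
tool_pos: [0.5457, -0.2137, 0.2542]
ee_rot: [0.005, 0.749, 0.662, 0.002]
force: [0.1, 0.1, 0.7]
finger_gap: 0.0322
```

```bash
cat >> h.py <<'E'
def cloud(n,d):
    c=camera_info(n); v,u=np.mgrid[:420,:560]
    return (np.stack([(u-c['cx'])/c['fx']*d,(v-c['cy'])/c['fy']*d,d],-1)-np.array(c['t']))@np.array(c['R'])
E
python3 - <<'E'
from h import *
delta([.542,-.212,.142],goal(82.8))
im,d=shot('side','side3'); P=cloud('side',d).reshape(-1,3); p=tool()[0]
Q=P[(np.linalg.norm(P[:,:2]-p[:2],axis=1)<.06)&(P[:,2]>.2)&(P[:,2]<.31)]
print(Q[Q[:,2].argsort()[:200:12]].round(3))
E
```

```text
t 4.0 pos [ 0.5457 -0.2137  0.2542] F [0.1 0.1 0.7] gap 0.0322 yaw 83.0
shift/30mm [ 0.06 -0.17  3.74] turn/5deg [0.12 0.04 0.03]
[[ 0.557 -0.193  0.289]
 [ 0.555 -0.188  0.294]
 [ 0.554 -0.183  0.299]
 [ 0.548 -0.185  0.302]
 [ 0.541 -0.227  0.305]
 [ 0.554 -0.182  0.309]]
```

Measured from depth, the fingertips sit about 34 mm above the reported TCP. The same offset shows in the start image, so I'll steer height by what I see.

send_rows([
  [[0.06,-0.1,0],[0.1,0,0],-1],
  [[0,-0.1,0.4],[0,0,0],-1],
  [[0,0,0.8],[0,0,0],-1],
  [[0,0,0.8],[0,0,0],-1],
  [[0,0,0.8],[0,0,0],-1],
  [[0,0,0.7],[0,0,0],-1],
  [[0,0,0.4],[0,0,0],-1],
  [[0,0,0],[0,0,0],-1],
])

```text
clock: 4.85
tool_pos: [0.5407, -0.2127, 0.133]
ee_rot: [0.002, 0.75, 0.662, -0.001]
force: [0.9, 1.1, 0.8]
finger_gap: 0.0851
```

```bash
python3 - <<'E'
from h import *
delta([.542,-.212,.11],goal(82.8))
im,d=shot('side','side4'); P=cloud('side',d).reshape(-1,3)
Q=P[(np.linalg.norm(P[:,:2]-[.542,-.212],axis=1)<.075)&(P[:,2]>.12)&(P[:,2]<.24)&(P[:,1]>-.175)]
print(Q[Q[:,2].argsort()[:100:10]].round(3))
s=cv2.imread('pics/side4.png');cv2.imwrite('pics/c4.png',cv2.resize(s[100:240,230:370],(560,560),interpolation=cv2.INTER_CUBIC))
E
```

```text
t 4.85 pos [ 0.5407 -0.2127  0.133 ] F [0.9 1.1 0.8] gap 0.0851 yaw 82.9
shift/30mm [0.03 0.04 0.77] turn/5deg [0.01 0.05 0.02]
[[ 0.547 -0.172  0.121]
 [ 0.542 -0.165  0.185]
 [ 0.553 -0.158  0.191]
 [ 0.538 -0.164  0.196]
 [ 0.553 -0.157  0.202]
 [ 0.542 -0.155  0.207]
 [ 0.537 -0.161  0.211]
 [ 0.546 -0.156  0.216]
 [ 0.548 -0.152  0.221]
 [ 0.536 -0.158  0.23 ]]
```

View pics/c4.png

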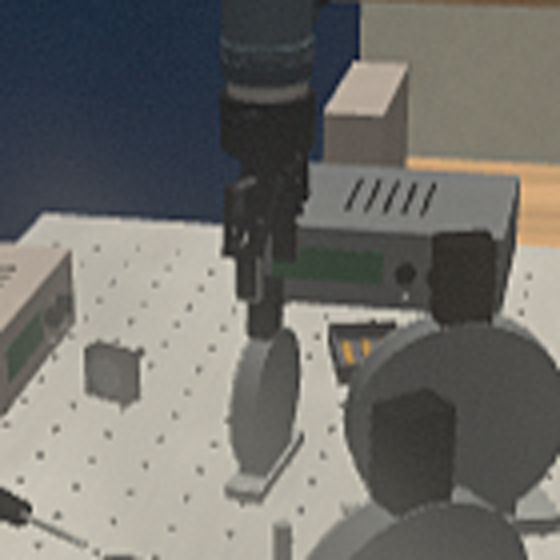

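The near finger (crop 250,290) lines up with the post just above it. Next I'll descend the last 23 mm and close.

send_rows([
  [[0.03,0.04,0.4],[0,0,0],-1],
  [[0,0,0.4],[0,0,0],-1],
  [[0,0,0.05],[0,0,0],-1],
  [[0,0,0],[0,0,0],0],
  [[0,0,0],[0,0,0],0.6],
  [[0,0,0.05],[0,0,0],1],
  [[0,0,0],[0,0,0],1],
  [[0,0,0],[0,0,0],1],
  [[0,0,0],[0,0,0],1],
], grip_force=50)

```text
clock: 5.8
tool_pos: [0.545, -0.2137, 0.108]
ee_rot: [0.005, 0.75, 0.662, -0.0]
force: [-0.1, -0.2, -1.7]
finger_gap: 0.0295
```

```bash
python3 -c "
from h import *
delta([.542,-.212,.29],goal(82.8))"
```

```text
t 5.8 pos [ 0.545  -0.2137  0.108 ] F [-0.1 -0.2 -1.7] gap 0.0295 yaw 82.9
shift/30mm [ 0.   -0.06 -6.07] turn/5deg [0.08 0.08 0.02]
```

Gripped, opening 29.5 mm. Next: lift and carry to mid-bench, then turn.

send_rows([
  [[0,0,-0.5],[0,0,0],1],
  [[0,0,-0.9],[0,0,0],1],
  [[0,0,-1],[0,0,0],1],
  [[0,0,-1],[0,0,0],1],
  [[0,0,-1],[0,0,0],1],
  [[0,0,-1],[0,0,0],1],
  [[0.5,0,-0.8],[0,0,0],1],
  [[0.9,0,0],[0,0,0],1],
  [[1,0,0],[0,0,0],1],
  [[1,0,0],[0,0,0],1],
  [[1,0,0],[0,0,0],1],
  [[1,0,0],[0,0,0],1],
])

```text
clock: 7.0
tool_pos: [0.5571, -0.0468, 0.2883]
ee_rot: [-0.008, 0.752, 0.659, -0.006]
force: [0.8, 0.2, -4.9]
finger_gap: 0.0295
```

send_rows([
  [[1,0,0],[0,0,-0.5],1],
  [[0.8,0,0],[0,0,-1],1],
  [[0.4,0,0],[0,0,-1],1],
  [[0,0,0],[0,0,-1],1],
  [[0,0,0],[0,0,-1],1],
  [[0,0,0],[0,0,-1],1],
  [[0,0,0],[0,0,-1],1],
  [[0,0,0],[0,0,-1],1],
  [[0,0,0],[0,0,-1],1],
  [[0,0,0],[0,0,-1],1],
  [[0,0,0],[0,0,-1],1],
  [[0,0,0],[0,0,-1],1],
])

```text
clock: 8.2
tool_pos: [0.5546, 0.0291, 0.275]
ee_rot: [-0.025, 0.319, 0.948, -0.004]
force: [-0.3, -0.0, -5.9]
finger_gap: 0.0295
```

send_rows([
  [[0,0,0],[0,0,-1],1],
  [[0,0,0],[0,0,-1],1],
  [[0,0,0],[0,0,-1],1],
  [[0,0,0],[0,0,-1],1],
  [[0,0,0],[0,0,-1],1],
  [[0,0,0],[0,0,-1],1],
  [[0,0,0],[0,0,-1],1],
  [[0,0,0],[0,0,-1],1],
  [[0,0,0],[0,0,-1],1],
  [[0,0,0],[0,0,-1],1],
])

```text
clock: 9.2
tool_pos: [0.548, 0.0301, 0.2642]
ee_rot: [-0.036, -0.13, 0.991, 0.011]
force: [0.0, 0.1, -5.4]
finger_gap: 0.0295
```

```bash
python3 -c "
from h import *
delta([.57,.0,.31],goal(200))
print(tool()[2]['qpos'])"
```

```text
t 9.2 pos [0.548  0.0301 0.2642] F [ 0.   0.1 -5.4] gap 0.0295 yaw -164.9
shift/30mm [-0.34 -1.11 -1.59] turn/5deg [ 0.38 -0.77 -1.  ]
[-0.06490578  0.39541156  0.27822245  1.52868789  0.00656768 -1.89783951]
```

The dial now faces the side camera. I'll straighten the tool and read the dial.

send_rows([
  [[0,-0.4,-0.8],[0.4,-0.7,0],1],
  [[0,0,-0.8],[0,0,0],1],
  [[0,0,0],[0,0,0],1],
])

```text
clock: 9.5
tool_pos: [0.5497, 0.0185, 0.3071]
ee_rot: [-0.009, -0.132, 0.991, -0.002]
force: [0.4, -1.3, -6.0]
finger_gap: 0.0299
```

```bash
python3 - <<'E'
from h import *
delta([.573,.236,.31],goal(260.5))
im,d=shot('side','side5'); p,R,s=tool()
g=p+[0,0,-.108+.072]; u,v=map(int,proj('side',g)); print(u,v,'up dir px',proj('side',g+[0,0,.048]))
h=45;cv2.imwrite('pics/c5.png',cv2.resize(cv2.imread('pics/side5.png')[v-h:v+h,u-h:u+h],(720,720)[:2] and (600,600),interpolation=cv2.INTER_CUBIC)); print(u-h,v-h)
E
```

```text
t 9.5 pos [0.5497 0.0185 0.3071] F [ 0.4 -1.3 -6. ] gap 0.0299 yaw -164.9
shift/30mm [-2.64  6.8  -0.15] turn/5deg [  0.11  -0.19 -13.07]
276 171 up dir px (np.float64(276.40449314368146), np.float64(154.87674506831658))
231 126
```

View pics/c5.png

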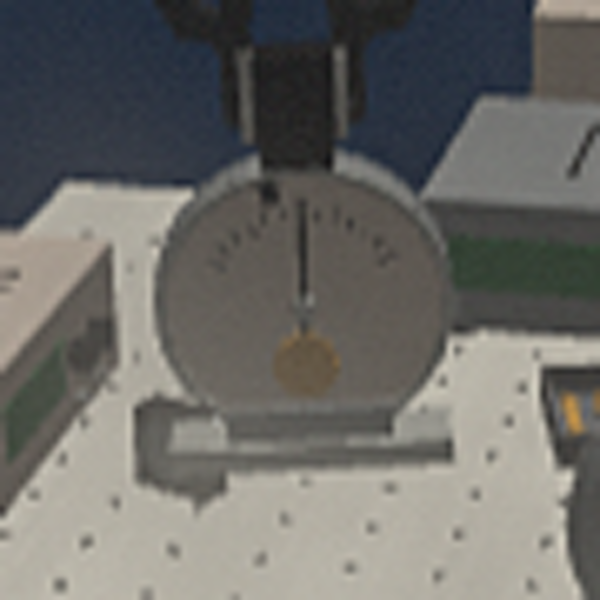

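The index blob is at crop (270,192), i.e. full-picture (271.5,154.8). The needle tip is at (303,200) and the dial centre at (305,303), which gives an index of about 0.26 rad. I'll work it out with the projection, then finish the turn.

```bash
python3 - <<'E'
from h import *
from scipy.optimize import least_squares
p,R,s=tool(); M=R.as_matrix(); gy=M[:,0]; gz=-M[:,2]; gx=np.cross(gy,gz)
def pt(c,r,a): return proj('side',c+r*(np.cos(a)*gz-np.sin(a)*gy))
f=lambda u,v:np.array([231+(u+.5)*.15-.5,126+(v+.5)*.15-.5])
c0=p-gz*(.108-.072)+gx*.012   # dial face centre, nominal
print('pred centre',proj('side',c0),'read',f(305,303))
im=cv2.cvtColor(cv2.imread('pics/side5.png'),cv2.COLOR_BGR2GRAY).astype(float)
sub=im[150:159,266:277]; print(sub.astype(int))
tipn=f(303,200); blob=f(270,192); cen=f(305,303)
off=cen-np.array(proj('side',c0))
print('needle',least_squares(lambda q:np.array(pt(c0,q[0],q[1]))+off-tipn,[.048,0]).x,'index',least_squares(lambda q:np.array(pt(c0,q[0],q[1]))+off-blob,[.05,.2]).x)
E
```

```text
pred centre (np.float64(277.24872192751485), np.float64(173.0064859326356)) read [276.325 171.025]
[[ 84  94 119 126  44  31  40  39  34  35  35]
 [114 116 128 129  66  59  54  61  61  55  53]
 [115 113 119 117  82  72  78  83  84  81  83]
 [100  96  77  66  57  47  69  83  89  89  88]
 [ 73  81  81  72  39  35  59  90  87  87  87]
 [ 80  88  89  93  45  36  46  91  87  82  79]
 [ 86  86  88  89  62  59  65  91  90  71  56]
 [ 85  87  86  89  76  82  91  77  90  75  58]
 [ 89  86  89  90  66  92  91  69  89  76  52]]
needle [ 0.04483204 -0.03087026] index [0.05030128 0.23455888]
```

send_rows([
  [[0,0,-0.05],[0,0,-1],1],
  [[0,0,-0.05],[0,0,-1],1],
  [[0,0,-0.05],[0,0,-1],1],
  [[0,0,-0.05],[0,0,-1],1],
  [[0,0,-0.05],[0,0,-1],1],
  [[0,0,-0.05],[0,0,-1],1],
  [[0,0,-0.05],[0,0,-1],1],
  [[0,0,-0.05],[0,0,-1],1],
  [[0,0,-0.05],[0,0,-1],1],
  [[0,0,-0.05],[0,0,-1],1],
  [[0,0,-0.05],[0,0,-1],1],
  [[0,0,-0.05],[0,0,-1],1],
])

```text
clock: 10.75
tool_pos: [0.5443, 0.0203, 0.2994]
ee_rot: [-0.023, -0.627, 0.778, 0.017]
force: [0.3, -0.6, -4.2]
finger_gap: 0.0294
```

```bash
python3 -c "
from h import *
delta([.573,.236,.28],goal(260.5))"
```

```text
t 10.75 pos [0.5443 0.0203 0.2994] F [ 0.3 -0.6 -4.2] gap 0.0294 yaw -102.3
shift/30mm [-7.24  0.56  0.58] turn/5deg [ 0.63 -0.15 -0.56]
```

send_rows([
  [[-0.9,0.07,-0.05],[0.3,-0.1,-0.3],1],
  [[-0.9,0.07,-0.05],[0.3,0,-0.2],1],
  [[-0.9,0.07,-0.05],[0,0,0],1],
  [[-0.9,0.07,-0.05],[0,0,0],1],
  [[-0.9,0.07,-0.05],[0,0,0],1],
  [[-0.9,0.07,-0.05],[0,0,0],1],
  [[-0.9,0.07,-0.05],[0,0,0],1],
  [[-0.6,0.07,-0.05],[0,0,0],1],
  [[0,0,0],[0,0,0],1],
])

```text
clock: 11.65
tool_pos: [0.5608, 0.2342, 0.2898]
ee_rot: [-0.014, -0.645, 0.764, 0.007]
force: [-1.0, 0.9, -5.1]
finger_gap: 0.0292
```

```bash
python3 -c "
from h import *
delta([.573,.236,.235],goal(260.5))"
```

```text
t 11.65 pos [0.5608 0.2342 0.2898] F [-1.   0.9 -5.1] gap 0.0292 yaw -99.7
shift/30mm [-0.15 -0.44  1.81] turn/5deg [ 0.32 -0.15 -0.04]
```

```bash
cat >> h.py <<'E'
YP=np.array([.164,.986,0]); XP=np.array([.986,-.164,0]); PIV=np.array([.5737,.2376,.102])
def tgt(th,s=0,hover=0,L=.108,xo=-.003):
    n=-np.sin(th)*YP+np.cos(th)*np.array([0,0,1]); foot=PIV+.016*n+np.array([0,0,hover-s])
    delta(foot+L*n+xo*XP,goal(260.5,XP,th)); return n
def fitgauge():
    "case centre & lean from side depth: points around predicted case"
    im,d=get_image('side'); P=cloud('side',d); p,R,s=tool(); M=R.as_matrix(); gy,gz=M[:,0],-M[:,2]; gx=np.cross(gy,gz); c=p-gz*.036
    q=(P-c)@np.c_[gx,gy,gz]; m=(abs(q[...,0])<.03)&(np.hypot(q[...,1],q[...,2])<.085); m=cv2.morphologyEx(m.astype(np.uint8),cv2.MORPH_OPEN,np.ones((3,3)))>0
    return im,d,q,m
E
python3 - <<'E'
from h import *
tgt(0.25,hover=.055)
im,d,q,m=fitgauge(); np.savez('pics/lvl.npz',d=d,p=tool()[0],M=tool()[1].as_matrix())
k=m&(abs(q[...,2])<.02); print('y ext',np.percentile(q[...,1][k],[1,99]),'n',m.sum(),'x',np.percentile(q[...,0][m],[5,50,95]))
k=m&(abs(q[...,1])>.03)&(q[...,2]<-.05); print('low z',np.percentile(q[...,2][k],[1,50]))
E
```

```text
t 11.65 pos [0.5608 0.2342 0.2898] F [-1.   0.9 -5.1] gap 0.0292 yaw -99.7
shift/30mm [ 0.83 -0.32  0.42] turn/5deg [ 0.31 -3.01 -0.08]
y ext [-0.06629585  0.05487708] n 1693 x [-0.01162698  0.00415537  0.01065273]
low z [-0.07164816 -0.05954601]
```

send_rows([
  [[0.2,-0.1,0],[0.1,-0.8,0],1],
  [[0.2,-0.1,0],[0.1,-0.8,0],1],
  [[0.2,-0.1,0],[0.1,-0.8,0],1],
  [[0.2,0,0],[0,-0.6,0],1],
  [[0,0,0],[0,0,0],1],
])

```text
clock: 12.2
tool_pos: [0.563, 0.2025, 0.2783]
ee_rot: [0.09, -0.637, 0.761, 0.083]
force: [0.4, 0.2, -4.7]
finger_gap: 0.0292
```

```bash
python3 - <<'E'
from h import *
n=tgt(0.25,hover=.055)
im,d,q,m=fitgauge(); cv2.imwrite('pics/side6.png',im[:,:,::-1]); np.save('pics/side6.npy',d)
k=m&(abs(q[...,2])<.02); print('y ext',np.percentile(q[...,1][k],[1,99]),'n',m.sum(),'x',np.percentile(q[...,0][m],[5,50,95]))
k=m&(abs(q[...,1])>.03)&(q[...,2]<-.05); print('low z',np.percentile(q[...,2][k],[1,50]))
p,R,s=tool(); M=R.as_matrix(); print('tool z',M[:,2].round(3)); gy,gz=M[:,0],-M[:,2]; gx=np.cross(gy,gz)
c=p-gz*.036; print([np.round(proj('side',c+gx*.012+a*gy+b*gz),1).tolist() for a,b in((0,0),(.06,-.072),(-.06,-.072),(0,.048))])
cv2.imwrite('pics/c6.png',cv2.resize(im[90:210,150:290,::-1],None,fx=5,fy=5,interpolation=cv2.INTER_CUBIC))
E
```

```text
t 12.2 pos [0.563  0.2025 0.2783] F [ 0.4  0.2 -4.7] gap 0.0292 yaw -100.2
shift/30mm [-0.18 -0.06  0.08] turn/5deg [ 0.09 -0.05 -0.13]
y ext [-0.06354996  0.05689446] n 1620 x [-0.01220488  0.00351793  0.01013446]
low z [-0.07144276 -0.06031956]
tool z [ 0.031  0.241 -0.97 ]
[[255.8, 212.5], [265.0, 234.5], [242.5, 248.1], [256.8, 192.9]]
```

View pics/c6.png

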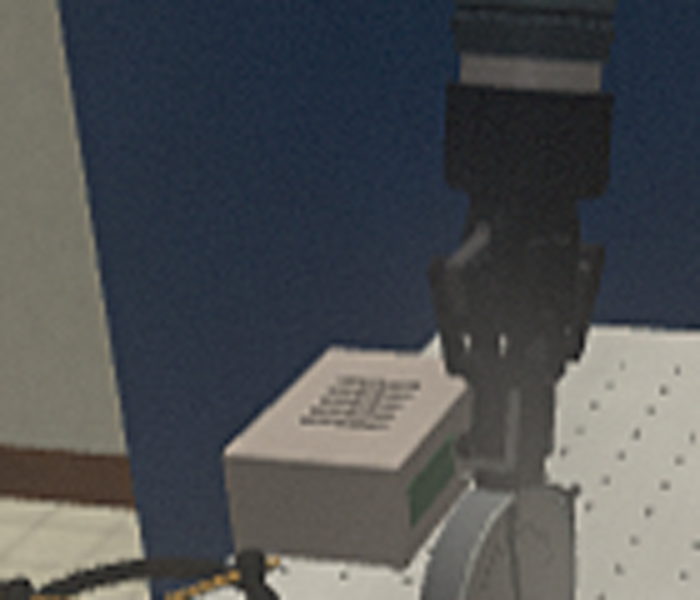

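The gauge keeps the same place in the tool frame when tilted, so the height offset runs along the tool axis and my model holds. (That crop missed the dial bottom; 7 pictures viewed.) I'll go back to the plate's resting lean and land.

```bash
python3 - <<'E'
from h import *
tgt(0.08,hover=.03)
E
```

```text
t 12.25 pos [0.5631 0.2034 0.2785] F [-0.6  0.6 -5.2] gap 0.0293 yaw -100.1
shift/30mm [-0.64 -0.06  0.95] turn/5deg [ 0.11  1.89 -0.11]
```

send_rows([
  [[-0.3,0,0.2],[0.1,0.8,-0.1],1],
  [[-0.3,0,0.3],[0,0.8,0],1],
  [[-0.1,0,0.3],[0,0.3,0],1],
  [[0,0,0],[0,0,0],1],
])

```text
clock: 12.65
tool_pos: [0.5672, 0.2272, 0.2567]
ee_rot: [0.026, -0.644, 0.764, 0.023]
force: [-0.1, 0.8, -5.3]
finger_gap: 0.0293
```

```bash
python3 - <<'E'
from h import *
tgt(0.08)
E
```

```text
t 12.65 pos [0.5672 0.2272 0.2567] F [-0.1  0.8 -5.3] gap 0.0293 yaw -99.7
shift/30mm [ 0.02 -0.06  1.04] turn/5deg [ 0.02 -0.12 -0.04]
```

send_rows([
  [[0,-0.05,0.3],[0,-0.1,0],1],
  [[0,0,0.3],[0,0,0],1],
  [[0,0,0.2],[0,0,0],1],
  [[0,0,0.1],[0,0,0],1],
  [[0,0,0],[0,0,0],1],
])

```text
clock: 13.15
tool_pos: [0.5685, 0.2271, 0.2265]
ee_rot: [0.029, -0.644, 0.764, 0.027]
force: [-0.5, 0.1, -4.6]
finger_gap: 0.0294
```

```bash
python3 - <<'E'
from h import *
tgt(0.08,s=.004)
E
```

```text
t 13.15 pos [0.5685 0.2271 0.2265] F [-0.5  0.1 -4.6] gap 0.0294 yaw -99.8
shift/30mm [-0.03 -0.01  0.17] turn/5deg [ 0.04 -0.01 -0.06]
```

send_rows([
  [[0,0,0.1],[0,0,0],1],
  [[0,0,0.1],[0,0,0],1],
  [[0,0,0.05],[0,0,0],1],
])

```text
clock: 13.45
tool_pos: [0.5693, 0.2269, 0.2221]
ee_rot: [0.031, -0.643, 0.765, 0.026]
force: [-2.6, -1.3, 3.6]
finger_gap: 0.0294
```

send_rows([
  [[0,0,0.1],[0,0,0],1],
  [[0,0,0.1],[0,0,0],1],
])

```text
clock: 13.65
tool_pos: [0.5695, 0.227, 0.2187]
ee_rot: [0.032, -0.643, 0.765, 0.025]
force: [-3.3, -2.1, 7.3]
finger_gap: 0.0298
```

```bash
python3 - <<'E'
from h import *
tgt(0.08,s=.004)
E
```

```text
t 13.65 pos [0.5695 0.227  0.2187] F [-3.3 -2.1  7.3] gap 0.0298 yaw -99.9
shift/30mm [-0.05  0.02 -0.09] turn/5deg [-0.04  0.01 -0.07]
```

In contact at about 12 N, with the stud around 6 mm down as the model predicts. Now I'll rock about the pivot, easing the push to around 9 N.

```bash
python3 - <<'E'
from h import *
for t in(.14,.2,.25): tgt(t,s=.0045)
E
```

```text
t 13.65 pos [0.5695 0.227  0.2187] F [-3.3 -2.1  7.3] gap 0.0298 yaw -99.9
shift/30mm [ 0.2   0.02 -0.07] turn/5deg [-0.05 -0.68 -0.07]
t 13.65 pos [0.5695 0.227  0.2187] F [-3.3 -2.1  7.3] gap 0.0298 yaw -99.9
shift/30mm [ 0.45  0.02 -0.05] turn/5deg [-0.05 -1.37 -0.07]
t 13.65 pos [0.5695 0.227  0.2187] F [-3.3 -2.1  7.3] gap 0.0298 yaw -99.9
shift/30mm [ 0.65  0.02 -0.02] turn/5deg [-0.05 -1.94 -0.07]
```

send_rows([
  [[0.1,0,-0.04],[0,-0.33,0],1],
  [[0.1,0,-0.02],[0,-0.33,0],1],
  [[0.12,0,0],[0,-0.33,0],1],
  [[0,0,0],[0,0,0],1],
])

```text
clock: 14.05
tool_pos: [0.568, 0.2162, 0.2217]
ee_rot: [0.067, -0.642, 0.762, 0.052]
force: [-2.5, -1.1, 2.2]
finger_gap: 0.0297
```

```bash
python3 - <<'E'
from h import *
tgt(.25,s=.0045)
E
```

```text
t 14.05 pos [0.568  0.2162 0.2217] F [-2.5 -1.1  2.2] gap 0.0297 yaw -99.8
shift/30mm [0.31 0.03 0.08] turn/5deg [-0.1  -0.93 -0.06]
```

send_rows([
  [[0.11,0,0.03],[0,-0.33,0],1],
  [[0.11,0,0.03],[-0.05,-0.33,0],1],
  [[0.1,0,0.03],[0,-0.3,0],1],
  [[0,0,0],[0,0,0],1],
  [[0,0,0],[0,0,0],1],
])

```text
clock: 14.55
tool_pos: [0.5668, 0.2062, 0.2178]
ee_rot: [0.099, -0.639, 0.759, 0.08]
force: [-3.7, -2.3, 4.8]
finger_gap: 0.0293
```

```bash
python3 - <<'E'
from h import *
tgt(.25,s=.0045)
im,d=shot('side','side7'); p,R,s=tool(); M=R.as_matrix(); gy,gz=M[:,0],-M[:,2]; gx=np.cross(gy,gz)
c=p-gz*.036+gx*.012; u,v=map(int,proj('side',c)); print('lean',np.arcsin(np.clip(-gz@YP,-1,1)),'centre',proj('side',c)); 
for a in (0,.15,.25,.35): print(a,np.round(proj('side',c+.05*(np.cos(a)*gz-np.sin(a)*gy)),2))
print('origin',u-40,v-40); cv2.imwrite('pics/c7.png',cv2.resize(im[v-40:v+40,u-40:u+40,::-1],(600,600),interpolation=cv2.INTER_CUBIC))
E
```

```text
t 14.55 pos [0.5668 0.2062 0.2178] F [-3.7 -2.3  4.8] gap 0.0293 yaw -99.8
shift/30mm [-0.04  0.05  0.02] turn/5deg [-0.07  0.06 -0.06]
lean 0.2549425745333534 centre (np.float64(255.03580921734817), np.float64(234.71476356783717))
0 [256.4  215.15]
0.15 [255.   216.04]
0.25 [254.06 216.87]
0.35 [253.12 217.89]
origin 215 194
```

View pics/c7.png

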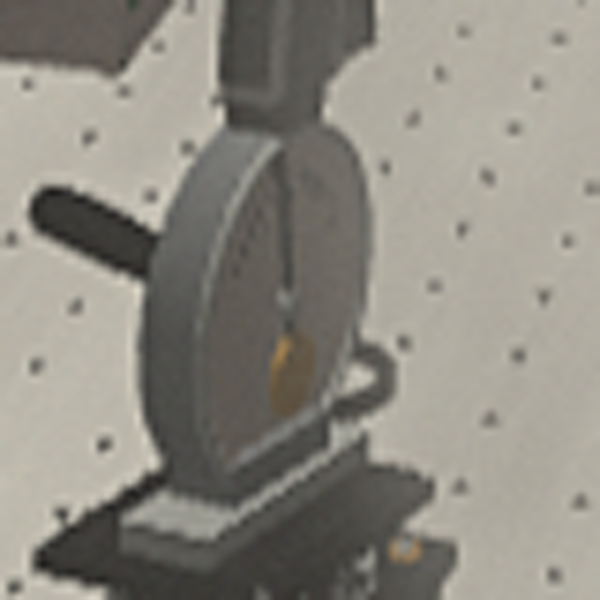

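```bash
python3 - <<'E'
from h import *
I=np.mean([get_image('side')[0].astype(float) for _ in range(12)],0)
p,R,s=tool(); M=R.as_matrix(); gy,gz=M[:,0],-M[:,2]; gx=np.cross(gy,gz); print('lean',np.arcsin(-gz@YP),s['force'])
np.save('pics/avg.npy',I)
a=cv2.resize(np.clip((I[208:240,242:268]-20)*1.9,0,255).astype(np.uint8)[:,:,::-1],None,fx=18,fy=18,interpolation=cv2.INTER_CUBIC)
cv2.imwrite('pics/c8.png',a)
g=I.mean(2); print(g[209:234,248:262].round(0).astype(int))
T,d=get_image('top'); P=cloud('top',d).reshape(-1,3)
E
```

```text
lean 0.254799049323934 [-3.31208146 -2.77738611  4.84165732]
[[ 74  74  78  79  82  84  85  86  86  83 177 175 171 170]
 [ 71  73  76  79  81  83  84  91  94  96 147 153 171 171]
 [ 89  89  79  77  77  89  91 101 104 101  97 102 142 171]
 [118 117 103 120 103  98 103 103 103 103 103 100  96 140]
 [126 125 140 153 115  97 102 103 104 105 106 105 102  93]
 [120 140 151 116  77 100 102 103 104 105 107 108 105 101]
 [122 158 121  76  73 101 102 103 104 105 106 107 106 105]
 [145 137  96  76  76  98 102 100 102 105 106 107 108 107]
 [146 102  93  80  76  93 103  95  96 103 107 107 109 108]
 [117  88  96  91  78  91 102  95  98  96 104 108 108 109]
 [ 93  92  93  96  80  87 102  98  97  95 102 105 109 110]
 [ 86  94  92  89  78  89 102 103 100 101 106 100 108 110]
 [ 92  91  97  94  78  85 101 102 103 106 104 102 108 109]
 [ 93  80  96 100  79  84 102 102 103 105 103 103 109 110]
 [ 90  84  92  99  78  82 101 102 103 105 104  97 108 110]
 [ 78  94  90  99  80  83 101 101 103 105 102 103 108 110]
 [ 82  94  96  99  82  80 101 101 103 104 105 107 108 109]
 [ 94  94  95  97  82  77 100 101 102 104 105 107 107 109]
 [ 93  94  95  98  80  76 100 100 102 103 105 105 107 108]
 [ 92  93  94  97  81  76 100 101 102 102 104 105 107 108]
 [ 93  93  95  97  84  73 100 100 101 102 103 105 106 107]
 [ 92  94  94  96  88  70  99 100 100 102 104 104 106 107]
 [ 92  93  93  95  86  69  98 100 100 102 103 104 106 107]
 [ 92  92  93  93 104  69 102  99 100 101 102 104 105 106]
 [ 92  92  92  92 128  98 103  97  99 101 102 104 105 105]]
```

View pics/c8.png

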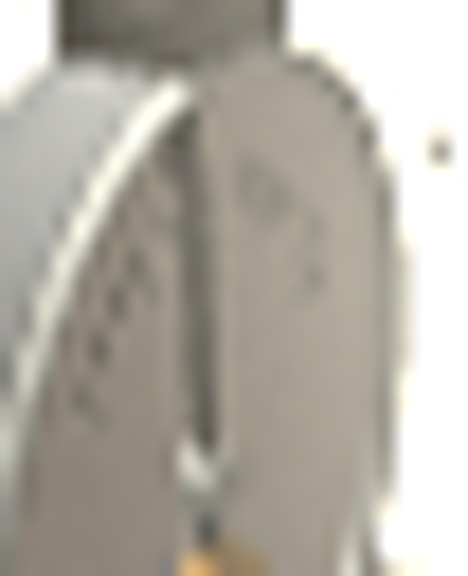

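The needle and the mark nearly coincide, and the mark may be slightly left. A raised needle seen obliquely would also look like that. I'll refine the index from the head-on picture by sub-pixel centroids.

```bash
python3 - <<'E'
from h import *
g=cv2.imread('pics/side5.png').astype(float).mean(2)
print(g[150:174,266:284].astype(int))
rows=np.arange(158,169); cs=[]
for r in rows:
    x=np.arange(273,280); wgt=np.clip(np.median(g[r,272:281])-8-g[r,x],0,None); cs.append((x*wgt).sum()/wgt.sum())
k=np.polyfit(rows,cs,1); print('needle col',np.round(cs,2),'slope',k[0],'at171',np.polyval(k,171),'at155',np.polyval(k,155))
B=np.clip(80-g[153:158,269:274],0,None); v,u=np.mgrid[153:158,269:274]; print('bar',(u*B).sum()/B.sum(),(v*B).sum()/B.sum())
# local px scale on dial at that pose
p=np.array([.5497,.0185,.3071]);q=[-.132,.991,-.002,-.009];M=Ro.from_quat(q).as_matrix();gy,gz=M[:,0],-M[:,2];gx=np.cross(gy,gz);c=p-gz*.036+gx*.012
o=np.array(proj('side',c));
for n,x in(('gy',gy),('gz',gz),('gx',gx),('wz',np.array([0,0,1.]))): print(n,((np.array(proj('side',c+x*.05))-o)/50).round(4))
E
```

```text
[[ 84  94 118 124  43  31  40  38  33  35  34  45  48  33  27 115 133 123]
 [113 115 127 127  65  58  53  61  60  55  53  61  63  61  52 118 122 123]
 [114 113 117 115  81  70  77  82  83  80  82  79  79  79  78  80  83 103]
 [ 99  95  76  65  56  46  68  82  87  88  87  88  85  81  84  81  77  73]
 [ 72  80  80  71  39  35  58  88  86  86  85  86  82  84  82  85  86  85]
 [ 79  87  88  91  45  36  45  89  86  80  78  86  86  86  87  84  88  84]
 [ 85  84  87  87  61  58  64  89  89  70  55  85  88  86  85  81  84  86]
 [ 84  85  84  88  74  81  89  76  88  73  57  90  77  87  86  70  85  86]
 [ 87  85  88  89  65  90  90  68  88  75  51  86  62  84  87  71  86  79]
 [ 86  87  80  90  69  87  88  87  90  78  47  90  79  87  85  77  87  55]
 [ 83  89  73  77  89  89  86  87  89  74  43  90  90  86  90  85  90  72]
 [ 67  89  81  73  87  86  89  87  91  75  40  90  88  85  86  86  88  87]
 [ 73  90  89  90  88  87  85  85  90  75  43  88  87  86  87  86  86  89]
 [ 89  91  87  90  87  88  88  88  89  77  42  90  89  88  86  90  88  88]
 [ 90  89  91  87  88  89  87  86  90  85  41  90 
[... 288 characters left out ...]
 94  44  90  90  90  87  89  89  90]
 [ 91  92  93  94  92  89  91  89  92  92  46  90  89  92  91  87  88  89]
 [ 93  94  90  94  92  89  91  90  92  98  69 117  93  89  91  87  88  88]
 [ 93  93  93  91  95  92  92  95  87 100  88 120  92  92  90  89  88  89]
 [ 95  91  93  93  92  94  93  93  84  84  87  81  88  90  91  91  90  92]
 [ 97  94  94  92  94  94  94  93  93  88  83  88  90  91  92  91  92  90]]
needle col [276.02 275.96 275.88 275.9  275.93 275.91 276.   276.   276.   276.
 276.  ] slope 0.00612005140003985 at171 276.0132617506343 at155 275.91534092823366
bar 270.79557522123895 154.44955752212385
gy [ 0.3655 -0.0178]
gz [-0.0175 -0.3453]
gx [0.006  0.1488]
wz [-0.0107 -0.3458]
```

Head-on, the index comes out at 0.23–0.26 rad. The tool leans 0.255 rad, inside the ±0.06 rad tolerance. Last, I'll check flatness and centring from depth, and drift.

```bash
python3 - <<'E'
from h import *
D=np.stack([get_image('side')[1] for _ in range(3)]); d=np.median(D,0); P=cloud('side',d).reshape(-1,3)
tgt(.25,s=.0045)
th=.25; n=-np.sin(th)*YP+np.array([0,0,np.cos(th)]); yy=np.cos(th)*YP+np.array([0,0,np.sin(th)])
c=PIV+.016*n-np.array([0,0,.0045]); q=(P-c)@np.c_[XP,yy,n]
for nm,lo,hi in(('plate',-.006,.006),('foot',.0085,.0165)):
    k=(abs(q[:,0])<.06)&(abs(q[:,1])<.08)&(q[:,2]>lo)&(q[:,2]<hi); Q=q[k]; A=np.c_[Q[:,:2],np.ones(k.sum())]
    print(nm,k.sum(),'x',np.percentile(Q[:,0],[2,98]).round(4),'y',np.percentile(Q[:,1],[2,98]).round(4),'slopes,z0',np.linalg.lstsq(A,Q[:,2],rcond=None)[0].round(4))
print(np.round(tool()[2]['wrist_torque'],2))
E
```

```text
t 15.4 pos [0.5669 0.2063 0.2176] F [-3.3 -1.2  4.5] gap 0.0294 yaw -99.8
shift/30mm [-0.04  0.05  0.01] turn/5deg [-0.07  0.06 -0.05]
plate 468 x [-0.0385  0.0417] y [-0.055   0.0669] slopes,z0 [ 0.0142 -0.0122 -0.0002]
foot 164 x [-0.0151  0.0156] y [-0.0533  0.0614] slopes,z0 [ 0.0388 -0.0067  0.0123]
[-0.64  1.17  0.28]
```

Foot and plate are parallel (slopes agree within 0.01 along, 0.025 across), the foot is centred within about 2 mm, and push and pose are steady. Handing in.

```bash
python3 -c "
from h import *
print(arm.job_done()); s=arm.state(); print(s['clock'],s['force'],s['finger_gap'])"
```

```text
the job is handed in; nothing more can be done
None
the job is handed in; nothing more can be done
```

I stood the smallest gauge on the tilt stage, rocked it to a lean of about 0.255 rad, and handed the job in while still gripping and pressing. No verdict came back. I turned the gauge half round so its dial faced the side camera, which the "either way round" rule allows.

**Last checks, about 15.4 s on the clock:**
- **Foot:** it sat within about 2 mm of the plate's centre, lengthwise. Its slopes matched the plate's to about 0.01 (along) and 0.025 (across).
- **Forces:** the foot pressed on the plate with about 10 N, worked out from the wrist force. The grip was set to 50 N with the fingers 29.4 mm apart.
- **Steadiness:** lean, position and push hardly changed over the last 0.8 s. I judged the needle settled from that and the pictures, without measuring its speed.
- **Bystanders:** the gauge was carried well above them and I felt no contact, but I did not measure their positions again at the end.

**Where readings disagreed:**
- **Tool height:** the fingertips showed about 34 mm behind the reported TCP, along the tool. I set heights by the depth camera, and the touchdown height agreed with that.
- **Index angle:** the head-on picture gave 0.23–0.26 rad. The final oblique view showed the mark up to about 0.06 rad beyond the needle. I put that down to seeing the raised needle at an angle, but did not prove it. The tolerance is 3 mm, about 0.06 rad, so this check is the least certain.

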